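# Try the gauge port cover, free its catch if it holds, and hold the cover open

## Task

Open the spring-shut cover over the brass bayonet socket so that a colleague can plug in the probe. Before moving the red catch, tug the orange tab upward to learn whether the cover is caught; if it is, slide the red catch to its other end before lifting again. Raise the cover to about 60 degrees, finish still holding it open there by the tab or edge, and leave the loose parts around it alone.

Things in the scene. Friction and masses are not known exactly. Their poses are not given: they have to be found in the camera images.
- port: Fixed blue box 140 (x) x 112 (y) x 60 mm high over the brass socket; origin centre of underside, x from tab side to hinge side (away from the robot at yaw 0), y left, z up; yaw within 0.4 rad. Joined on its right: the catch housing, y -56 to -118 mm, aluminium top 62 mm high. At its left rear a round gauge 155 mm high (x 0 to 75, y 50 to 130 mm).
- cover (a joint): Cover angle in rad: 0 shut, grows as the tab side rises, stop at 1.4. Grey panel 130 x 132 x 6 mm with clear window, top 68 mm high when shut. Spring and weight pull it shut at every angle (1.5 to 3 N at the tab; a firm pinch adds some 5 N as the tab pivots in it). When caught it rises only 0.055 to 0.075 rad (9 to 13 mm at the tab), then stops hard, however hard it is tugged.
- cover_hinge (a point): Point on the cover's hinge line, which runs along the port's y axis; 60 mm along the port's x and 62 mm up. Does not move with the cover.
- cover_tab (a point): Centre of the orange tab's grip part, 168 mm from the hinge line towards the port's -x, 64 mm above the table when shut. The tab is an upright fin, 14 mm thick along the port's y (pinch across this), 24 mm high; it runs from 17 mm in front of this point to 38 mm behind, where the panel and box begin. Nothing below or beside it. It can pivot between the fingers.
- catch (a joint): Catch slide in m: 0 at the tab-side end (its start), 0.024 at the other, growing along the port's +x. Stays where put; about 2 N moves it. Two-way and unmarked: one end of its travel holds the cover, the other frees it; which is which differs by port and is only felt by tugging. Slide it with the cover let down, not pulled against the catch.
- catch_knob (a point): Point in the catch's red knob, a 14 x 14 mm square post (sides along the port's x and y), 12 mm below its top, 28 mm above the aluminium plate, 90 mm above the table, 98 mm right (-y) of the port's middle line. Moves with the catch. The cover's edge lies 15 mm left of its left face, its top 22 mm below this point.
- probe_plug: Loose chrome probe plug standing upright, 28 mm across, 60 mm high, origin under its centre. Leave alone.
- elbow: Loose cast aluminium pipe elbow standing on a 52 mm flange, 59 mm high, origin under the flange. Leave alone.
- plug_holder: Loose grey ABS tap plug holder, 70 by 45 mm, 36 mm high with its two plugs, origin under its centre. Leave alone.
- ferrule: Loose copper ferrule, 22 mm across, 18 mm high, standing on end, origin under its centre. Leave alone.

How it is judged:
On the way, in this order (a step that is already met when the one before it is completed fails the run):
1. The cover is tugged (raised at least 0.03 rad) while the catch is still where it started (value of joint cover above 0.03 rad and value of joint catch below 0.006 m), for 0.1 s.
2. The cover is raised beyond 0.8 rad (value of joint cover above 0.8 rad), for 0.2 s.
At the end, for the whole second after the job is handed in: The cover stands still at 0.8 to 1.37 rad (46 to 78 degrees), held by the fingers (more than 0.5 N on it) and propped by none of the loose parts (value of joint cover between 0.8 and 1.37 rad and contact force between the fingers and cover above 0.5 N and velocity of joint cover between -0.1 and 0.1 rad/s and contact force between each of probe_plug, elbow, plug_holder, ferrule and cover below 0.2 N); the arm keeps its last pose, push and grip.
It fails at once if The chrome probe plug is moved more than 20 mm (distance of probe_plug from where it was at the start of the episode above 0.02 m).
It fails at once if The aluminium elbow is moved more than 20 mm (distance of elbow from where it was at the start of the episode above 0.02 m).
It fails at once if The tap plug holder is moved more than 20 mm (distance of plug_holder from where it was at the start of the episode above 0.02 m).
It fails at once if The copper ferrule is moved more than 20 mm (distance of ferrule from where it was at the start of the episode above 0.02 m).
It also fails if it takes over 51 s, if anything falls off the work surface, if the arm or the gripper's body presses on something with over 40 N, if the wrist force passes 120 N, or if a joint passes its speed limit or range.

## Robot

A 7-joint arm with a two-finger parallel gripper is mounted at the origin on the work surface. World frame = base frame: x ahead of the robot, y to its left, z up, the work surface at z = 0. Lengths are in m, angles in rad, forces in N, time in s.
With the tool pointing down it reaches from about 0.375 to 0.925 m from the base axis. Payload 3.1 kg.
Tool frame: the origin (TCP) lies between the finger pads; the fingertips stand 19 mm ahead of it and the grasp point (between the pads) is the TCP; z points along the fingers, y is the direction in which the jaws open and shut (so a half turn about z gives the same grasp; the last joint's range is limited). The gripper opens to 85 mm and grips with 20 to 120 N. Pads are 22 mm wide; open, the fingers measure 114 mm over their backs; the gripper's body (76 mm by 85 mm) begins 54 mm behind the grasp point. The pads swing forward as they close: fully open they stand 13 mm farther back than shut.
Start: joints at [-1.306, 0.383, 0.044, 1.598, -0.018, 1.161, -0.05], TCP at [0.231, 0.608, 0.25] pointing down, gripper open.
Joint ranges: [-2.61, 2.61], [-0.41, 2.15], [-1.48, 1.57], [0, 2.5], [-1.57, 4.71], [0.05, 1.97], [-2.85, 2.85]. Speed limits (rad/s): [2.79, 2.79, 3.14, 3.14, 3.14, 3.14, 3.14].

## Interface

Orientations are given as a unit quaternion [x, y, z, w].
In Python, from bench import move_ptp, movel, move_j, move_gripper, pause, inverse_kinematics, read_camera, camera_params, MotionError, sign_off, look_for, tip_of, read_time_s, read_qpos, read_joint_vel, read_effort, read_eef_pos, read_tcp_rot, read_ft_force, read_ft_torque, read_finger_gap gives the robot as it stands. Calls block until the motion is done:
- move_ptp(position, orientation): joint-space move of the TCP to a pose.
- movel(position, orientation=None, speed=0.15): straight line of the TCP; orientation=None keeps the orientation; speed is the mean speed in m/s.
- move_j(angles): joint-space move.
- move_gripper(opening, effort=None): finger opening in m; effort is the grip in N (None keeps the last); returns when the fingers have stopped.
- pause(seconds).
- inverse_kinematics(position, orientation): joint angles nearest the present ones, or None.
- read_camera(name): name is "scene" or "side" or "wrist"; returns the picture (384x512x3 uint8, red, green, blue); there is no depth.
- camera_params(name): a dict with "K" (3x3 intrinsics, pixels), "dist_coeffs" ([k1, k2, p1, p2, k3] as OpenCV has them; the pictures are not rectified), "camera_from_world" (4x4, takes a point from world to camera coordinates). Camera axes: x right, y down, z forward; pixel columns grow to the right and rows downward; lengths in m; the calibration is good to about 2 mm. A picture is of the moment at which its call begins: read the wrist's pose just before it. camera_params takes no time and is no camera call; for the wrist camera it gives the pose at the moment of the call.
A pose or a line that the arm cannot do raises MotionError and nothing moves.
- sign_off(): hands the job in, once; it reports no verdict.
Trained networks look in the newest picture that a camera, given by its name, has taken for a name from the list of things; names that differ only in an ending like _2 or _b are one class to them, and where a whole thing is asked for, a point or a joint stands for the part that bears it (a point fixed in the world has none). Each returns a list of dicts, best first, with "confidence" (0 to 1); they miss things now and then, are a little off and sometimes report something else, mostly with a low value. They report only what shows in the picture. A call takes as long as a camera call.
- look_for(camera, name): "at" ([column, row] in pixels, amid what is visible of it).
- tip_of(camera, name): "at" ([column, row] in pixels: a listed point, or the origin of a listed thing).
Readings, each from a call of its own:
- read_time_s(): time.
- read_qpos(): joint angles.
- read_joint_vel(): joint speeds.
- read_effort(): joint torques, N m.
- read_eef_pos(): TCP position.
- read_tcp_rot(): TCP orientation.
- read_ft_force(): force on the tool from outside, world axes, zero at the start.
- read_ft_torque(): the same for the moment, N m.
- read_finger_gap(): finger opening in m.
Only numpy, scipy, OpenCV 4.12 (cv2) and the standard library are available. Lean on these libraries where they do the work, as an engineer would, in place of code of your own. Each camera call takes 0.05 s, during which the arm holds its last target. There are 200 camera calls.

## Working session

There is one attempt and no reset: what is moved stays moved. The work goes in short steps, each a Python script; the robot and the scene stay as the last script left them, time stands still between calls to the robot, and variables do not carry over. Pictures are saved under pics/ and viewed, on a budget of 10 in all, crops included, one or two more only if the job needs it, and the job is handed in when it is done.

```bash
mkdir -p pics; ls
python3 - <<'E'
from bench import *
import cv2,numpy as np
print(read_time_s())
ims=[]
for c in ["scene","side"]:
    im=read_camera(c); ims.append(im)
    cv2.imwrite(f"pics/{c}0.png",im[:,:,::-1])
    P=camera_params(c); print(c,np.round(P["K"],1).tolist(),P["dist_coeffs"],np.round(P["camera_from_world"],3).tolist())
    for n in ["cover_tab","catch_knob","cover_hinge","port"]:
        print(c,n,[(np.round(d["at"],1).tolist(),round(d["confidence"],2)) for d in tip_of(c,n)[:2]])
    for n in ["probe_plug","elbow","plug_holder","ferrule"]:
        print(c,n,[(np.round(d["at"],1).tolist(),round(d["confidence"],2)) for d in tip_of(c,n)[:2]])
print(read_tcp_rot(),read_time_s())
E
```

```text
pics
0.0
scene [[395.7, 0.0, 253.8], [0.0, 395.7, 188.1], [0.0, 0.0, 1.0]] [-0.1249895  0.         0.         0.         0.       ] [[0.86, 0.51, 0.015, -0.55], [0.433, -0.715, -0.549, -0.189], [-0.27, 0.478, -0.836, 0.971], [0.0, 0.0, 0.0, 1.0]]
scene cover_tab [([138.2, 252.9], 0.94)]
scene catch_knob [([146.6, 306.6], 0.82), ([231.8, 273.8], 0.33)]
scene cover_hinge [([230.1, 275.9], 0.63)]
scene port [([200.9, 276.0], 0.73), ([188.5, 193.0], 0.48)]
scene probe_plug [([236.1, 200.1], 0.58)]
scene elbow []
scene plug_holder [([113.4, 371.5], 0.94), ([230.1, 272.9], 0.71)]
scene ferrule [([185.0, 193.5], 0.5)]
side [[438.2, 0.0, 252.3], [0.0, 438.2, 186.8], [0.0, 0.0, 1.0]] [0.02778598 0.         0.         0.         0.        ] [[-0.929, -0.369, 0.005, 0.552], [-0.196, 0.482, -0.854, 0.177], [0.313, -0.794, -0.521, 0.738], [0.0, 0.0, 0.0, 1.0]]
side cover_tab [([316.6, 160.9], 0.79)]
side catch_knob [([290.5, 131.8], 0.4)]
side cover_hinge [([259.3, 230.9], 0.74)]
side port [([268.7, 180.7], 0.56)]
side probe_plug [([257.1, 227.0], 0.7)]
side elbow [([271.1, 148.5], 0.59)]
side plug_holder [([308.7, 149.6], 0.81)]
side ferrule [([313.8, 231.8], 0.7), ([292.6, 132.1], 0.57)]
[ 1.80365622e-01  9.83599634e-01  4.31344880e-05 -2.43810160e-05] 0.9
```

```bash
cat > h.py <<'E'
from bench import *
import cv2,numpy as np
from scipy.spatial.transform import Rotation as R
def ray(c,uv,P=None):
    P=P or camera_params(c); T=np.array(P["camera_from_world"])
    n=cv2.undistortPoints(np.array([[uv]],float),np.array(P["K"]),np.array(P["dist_coeffs"]))[0,0]
    return -T[:3,:3].T@T[:3,3], T[:3,:3].T@np.array([n[0],n[1],1])
def atz(c,uv,z,P=None):
    o,d=ray(c,uv,P); return o+d*(z-o[2])/d[2]
def proj(c,p,P=None):
    P=P or camera_params(c); T=np.array(P["camera_from_world"])
    return cv2.projectPoints(np.array(p,float).reshape(-1,3),cv2.Rodrigues(T[:3,:3])[0],T[:3,3],np.array(P["K"]),np.array(P["dist_coeffs"]))[0][:,0]
E
python3 - <<'E'
from h import *
for c,n,uv,z in [("scene","tab",(138.2,252.9),.064),("side","tab",(316.6,160.9),.064),("scene","knob",(146.6,306.6),.09),("side","knob",(290.5,131.8),.09),("scene","hinge",(230.1,275.9),.062),("side","hinge",(259.3,230.9),.062),("scene","port",(200.9,276),0),("side","port",(268.7,180.7),0)]:
    print(c,n,atz(c,uv,z).round(3))
a=[cv2.resize(cv2.imread(f"pics/{c}0.png"),(400,300)) for c in("scene","side")]
cv2.imwrite("pics/both.png",np.hstack(a))
E
```

```text
scene tab [ 0.5   -0.174  0.064]
side tab [ 0.505 -0.172  0.064]
scene knob [ 0.584 -0.246  0.09 ]
side knob [ 0.592 -0.247  0.09 ]
scene hinge [ 0.663 -0.123  0.062]
side hinge [0.533 0.121 0.062]
scene port [ 0.602 -0.134  0.   ]
side port [ 0.611 -0.15   0.   ]
```

View pics/both.png

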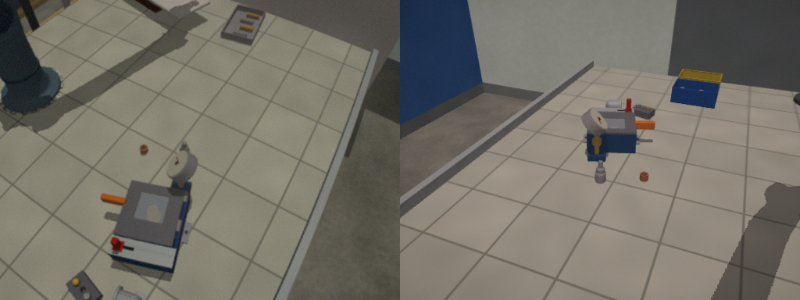

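The scene picture shows the port with its orange tab at about (140,255) and red knob at about (150,312). The gauge, at about (230,215), stands at the far left, and the ferrule, holder and elbow are clear of the tab. The tab and hinge points give a yaw of about 0.3, and their 168 mm spacing agrees with the given size. Next is a closer look from the wrist.

```bash
cat >> h.py <<'E'
def down(yaw,tilt=0):
    # tool z down, tool y along -port y or +port y
    m=np.array([[1,0,0],[0,-1,0],[0,0,-1.]])
    return R.from_euler('z',yaw)*R.from_euler('y',tilt)*R.from_matrix(m)
def qs(yaw,p,tilt=0):
    out=[]
    for f in (0,np.pi):
        q=(down(yaw,tilt)*R.from_euler('z',f)).as_quat(); j=inverse_kinematics(p,q)
        if j is not None: out.append((abs(j[6]),q,j))
    return min(out,key=lambda t:t[0])[1:]
E
python3 - <<'E'
from h import *
yaw=.31; p=[.50,-.19,.27]
q,j=qs(yaw,p); print(np.round(j,2))
move_ptp(p,q)
P=camera_params("wrist"); im=read_camera("wrist"); cv2.imwrite("pics/w1.png",im[:,:,::-1])
for n,z in [("cover_tab",.064),("catch_knob",.09),("cover_hinge",.062),("port",0)]:
    for d in tip_of("wrist",n)[:2]: print(n,np.round(d["at"],1),round(d["confidence"],2),atz("wrist",d["at"],z,P).round(4))
print(read_time_s(),read_eef_pos(),np.round(P["camera_from_world"],3).tolist(), np.round(read_ft_force(),2))
E
```

```text
[-0.83  0.41  1.37  1.89 -0.43  1.2  -0.56]
cover_tab [245.5 164.8] 0.96 [ 0.5042 -0.175   0.064 ]
catch_knob [336.  116.5] 0.67 [ 0.5869 -0.2473  0.09  ]
cover_hinge [236.7   5.4] 0.98 [ 0.6596 -0.1169  0.062 ]
cover_hinge [397.8  65.1] 0.36 [ 0.6599 -0.2986  0.062 ]
port [243.1  70.9] 0.69 [ 0.606  -0.1379  0.    ]
4.1083 [ 0.50020032 -0.18961165  0.26995835] [[0.307, -0.952, 0.0, -0.332], [-0.905, -0.292, 0.308, 0.353], [-0.293, -0.095, -0.951, 0.527], [0.0, 0.0, 0.0, 1.0]] [ 0.2   0.35 -0.56]
```

View pics/w1.png

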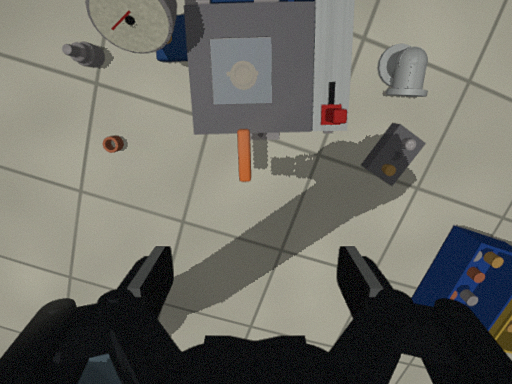

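The wrist picture shows the tab end-on at (245,155), panel corners at about (194,133), (316,130) and (315,2), and the knob at (335,115) at the tab-side end of its slot. The area around the tab is clear. I'll refine the yaw from the panel edges and check that the upcoming poses are reachable.

Run:
```python
from h import *
A,B,C,D=[atz("wrist",u,.068)[:2] for u in [(194,133.5),(315,131),(315,2),(186.5,5)]]
for n,v in (("front",A-B),("right",C-B),("left",D-A)): print(n,np.linalg.norm(v).round(4),np.arctan2(v[1],v[0]).round(3))
print((np.arctan2(*(A-B)[::-1])-np.pi/2).round(3))
t=np.array([.5042,-.175]);k=np.array([.5869,-.2473]);h=np.array([.6596,-.1169])
for yaw in (.31,.335,.36):
    ex=np.array([np.cos(yaw),np.sin(yaw)]);ey=np.array([-ex[1],ex[0]])
    print(yaw,"knob",(k-t)@ex-.108,(k-t)@ey,"hinge",(h-t)@ey, "Amid",((A+B)/2-t)@ex,((A+B)/2-t)@ey)
yaw=.335;ex=np.array([np.cos(yaw),np.sin(yaw)]);hz=t+.168*ex
for a in (0,.3,.6,.9,1.05):
    for tilt in (0,a/2,-a/2):
        p=[*(hz-.168*np.cos(a)*ex),.062+.168*np.sin(a)]
        for f in (0,np.pi):
            j=inverse_kinematics(p,(down(yaw,tilt)*R.from_euler('z',f)).as_quat())
            print(a,round(tilt,2),round(f),None if j is None else np.round(j,2))
```

```text
front 0.1352 1.902
right 0.1284 0.365
left 0.1283 0.315
0.331
0.31 knob -0.051297753185312475 -0.09408206633660986 hinge 0.007924468307048814 Amid 0.037474776121979726 -0.011092745374026911
0.335 knob -0.05366727837526361 -0.09547007573501189 hinge 0.0037795099912520044 Amid 0.03718577611647427 -0.01202605088717609
0.36 knob -0.056070759747623794 -0.09679841944376463 hinge -0.000367810395260966 Amid 0.03687353621134529 -0.012951840509985633
0 0 0 [-0.52  0.63  0.96  2.04 -0.71  0.84 -0.38]
0 0 3 [ 0.94  0.57 -0.82  1.98  0.56  0.84  1.72]
0 0.0 0 [-0.52  0.63  0.96  2.04 -0.71  0.84 -0.38]
0 0.0 3 [ 0.94  0.57 -0.82  1.98  0.56  0.84  1.72]
0 0.0 0 [-0.52  0.63  0.96  2.04 -0.71  0.84 -0.38]
0 0.0 3 [ 0.94  0.57 -0.82  1.98  0.56  0.84  1.72]
0.3 0 0 [-0.6   0.58  1.06  2.01 -0.64  0.93 -0.43]
0.3 0 3 [ 0.94  0.48 -0.82  1.94  0.45  0.91  1.8 ]
0.3 0.15 0 [-0.61  0.68  1.06  1.92 -0.56  1.05 -0.53]
0.3 0.15 3 [ 0.87  0.56 -0.82  1.86  0.53  1.09  1.71]
0.3 -0.15 0 [-0.56  0.49  1.02  2.09 -0.74  0.81 -0.32]
0.3 -0.15 3 [ 1.17  0.51 -1.03  2.02  0.52  0.77  1.78]
0.6 0 0 [-0.65  0.56 
[... 258 characters left out ...]
 1.22  0.39 -1.02  2.04  0.26  0.66  2.  ]
0.9 0 0 [-0.67  0.56  1.14  1.85 -0.57  1.11 -0.56]
0.9 0 3 [ 0.86  0.44 -0.82  1.78  0.36  1.08  1.82]
0.9 0.45 0 [-0.58  0.81  1.05  1.58 -0.38  1.48 -0.7 ]
0.9 0.45 3 [ 0.66  0.7  -0.82  1.51  0.57  1.62  1.64]
0.9 -0.45 0 [-0.6   0.28  1.06  2.11 -0.88  0.73 -0.2 ]
0.9 -0.45 3 [ 1.39  0.43 -1.22  2.03  0.27  0.58  1.99]
1.05 0 0 [-0.67  0.58  1.13  1.79 -0.57  1.14 -0.58]
1.05 0 3 [ 0.83  0.46 -0.82  1.73  0.37  1.12  1.8 ]
1.05 0.53 0 [-0.55  0.86  1.02  1.47 -0.34  1.58 -0.74]
1.05 0.53 3 [ 0.6   0.77 -0.82  1.4   0.6   1.75  1.63]
1.05 -0.53 0 [-0.57  0.26  1.03  2.1  -0.96  0.71 -0.15]
1.05 -0.53 3 [ 1.39  0.42 -1.21  2.03  0.19  0.52  2.06]
```

```bash
cat >> h.py <<'E'
yaw=.335;ex=np.array([np.cos(yaw),np.sin(yaw),0]);ey=np.array([-ex[1],ex[0],0]);ez=np.array([0,0,1.])
tab=np.array([.504,-.1745,.064]);knob=np.array([.587,-.2473,.09]);Q=down(yaw).as_quat()
def st(m=""): 
    f=np.array(read_ft_force()); p=np.array(read_eef_pos())-tab
    r=dict(t=round(read_time_s(),2),p=(np.array([p@ex,p@ey,p[2]])*1000).round(1).tolist(),f=[round(float(f@e),1) for e in(ex,ey,ez)],gap=round(read_finger_gap()*1000,1))
    print(m,r); return r
E
python3 - <<'E'
from h import *
move_gripper(.05)
move_ptp(tab+.09*ez,Q); st("above")
movel(tab+.002*ez,Q,.12); st("at")
im=read_camera("wrist"); cv2.imwrite("pics/w2.png",im[:,:,::-1])
move_gripper(0,40); r0=st("grip")
for k in range(1,10):
    movel(tab+ex*0+ez*(.002+.002*k),Q,.03); r=st(k)
    if r['f'][2]-r0['f'][2]<-22: break
pause(.2); st("end")
E
```

```text
above {'t': 5.09, 'p': [-0.1, -0.8, 90.6], 'f': [-0.4, -0.5, -0.0], 'gap': 49.9}
at {'t': 5.97, 'p': [0.6, -0.7, 2.8], 'f': [0.1, -0.5, -0.2], 'gap': 49.9}
grip {'t': 6.43, 'p': [0.4, -0.7, 2.5], 'f': [-0.2, -0.9, 2.0], 'gap': 13.3}
1 {'t': 6.68, 'p': [0.4, -0.7, 4.0], 'f': [2.5, -3.2, -4.0], 'gap': 13.6}
2 {'t': 6.93, 'p': [0.5, -0.7, 6.1], 'f': [3.7, -3.9, -3.3], 'gap': 13.1}
3 {'t': 7.18, 'p': [0.5, -0.7, 8.0], 'f': [3.3, -5.0, -4.6], 'gap': 13.4}
4 {'t': 7.43, 'p': [0.7, -0.7, 10.1], 'f': [3.3, -4.4, -4.2], 'gap': 13.4}
5 {'t': 7.68, 'p': [0.8, -0.7, 12.1], 'f': [4.2, -5.1, -5.1], 'gap': 13.5}
6 {'t': 7.93, 'p': [1.0, -0.7, 14.1], 'f': [3.4, -4.6, -4.6], 'gap': 13.1}
7 {'t': 8.18, 'p': [1.2, -0.7, 16.2], 'f': [4.2, -4.1, -5.9], 'gap': 13.2}
8 {'t': 8.43, 'p': [1.4, -0.6, 18.2], 'f': [4.2, -4.3, -5.7], 'gap': 13.3}
9 {'t': 8.68, 'p': [1.6, -0.7, 20.3], 'f': [3.8, -5.0, -5.5], 'gap': 13.3}
end {'t': 8.88, 'p': [1.6, -0.7, 20.2], 'f': [4.8, -4.6, -4.6], 'gap': 13.3}
```

View pics/w2.png

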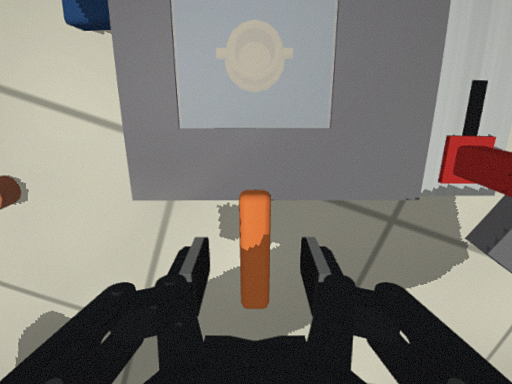

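The picture was taken before closing and shows the tab centred between the pads at (255,250). The tug reached 18 mm at a steady 5 N or so with no hard stop, which suggests the cover is free with the catch as it is. I'll confirm by picture that the tab really rose and did not slip.

Run:
```python
from h import *
a=read_camera("wrist");b=read_camera("side")
for d in tip_of("side","cover_tab")[:1]: print(d, proj("side",[tab,tab+.018*ez]))
b=cv2.resize(b[95:215,230:390],(533,400))
cv2.imwrite("pics/w3.png",np.hstack([cv2.resize(a,(267,200)).repeat(1,0),]*1)[:,:,::-1])
c=np.zeros((400,800,3),np.uint8);c[:200,:267]=cv2.resize(a,(267,200));c[:,267:]=b
cv2.imwrite("pics/c3.png",c[:,:,::-1])
```

```text
{'at': [321.1, 153.4], 'confidence': 0.8} [[317.18037355 160.43345672]
 [317.83837585 153.38592289]]
```

View pics/c3.png

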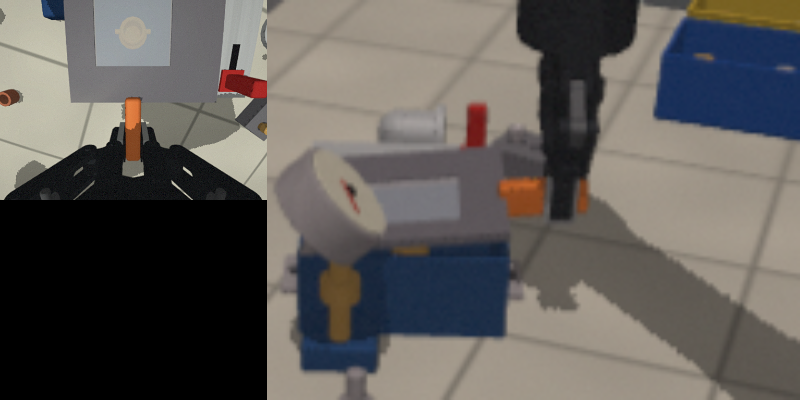

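The side picture shows the panel visibly tilted, with a gap over the box and the tab between the fingers raised by about 18 mm (row 153 against 160). The cover is therefore free and the catch can stay where it is. I'll lift on along the arc to 60 degrees.

Run:
```python
from h import *
hinge=tab+.168*ex; hinge[2]=.062
def pt(a): return hinge+.168*(-np.cos(a)*ex+np.sin(a)*ez)+ez*.002
for a in np.linspace(.15,1.05,13):
    movel(pt(a),Q,.06); r=st(round(a,2))
    if max(map(abs,r['f']))>25: print("stop");break
pause(.3); st("end")
a=read_camera("wrist");b=read_camera("side")
print(tip_of("side","cover_tab")[:1], proj("side",[pt(1.05),pt(.8)]))
c=np.zeros((400,800,3),np.uint8);c[:200,:267]=cv2.resize(a,(267,200));c[:,267:]=cv2.resize(b[75:215,220:407],(533,400))
cv2.imwrite("pics/c4.png",c[:,:,::-1])
```

```text
0.15 {'t': 9.28, 'p': [2.4, -0.7, 25.2], 'f': [2.5, -5.1, -4.5], 'gap': 13.5}
0.22 {'t': 9.64, 'p': [4.8, -0.6, 37.5], 'f': [2.5, -5.0, -4.3], 'gap': 13.4}
0.3 {'t': 10.0, 'p': [8.0, -0.6, 49.6], 'f': [3.0, -6.0, -4.9], 'gap': 13.3}
0.38 {'t': 10.36, 'p': [12.0, -0.6, 61.4], 'f': [2.7, -6.2, -4.6], 'gap': 13.2}
0.45 {'t': 10.72, 'p': [17.0, -0.6, 72.8], 'f': [3.2, -5.7, -5.7], 'gap': 13.3}
0.52 {'t': 11.07, 'p': [22.7, -0.6, 83.7], 'f': [2.4, -5.8, -5.3], 'gap': 13.6}
0.6 {'t': 11.43, 'p': [29.1, -0.6, 94.2], 'f': [4.4, -5.5, -6.3], 'gap': 12.8}
0.68 {'t': 11.79, 'p': [36.2, -0.5, 104.1], 'f': [3.3, -6.1, -7.4], 'gap': 13.5}
0.75 {'t': 12.15, 'p': [44.1, -0.6, 113.5], 'f': [1.5, -4.9, -5.2], 'gap': 13.5}
0.82 {'t': 12.51, 'p': [52.4, -0.5, 122.0], 'f': [2.0, -5.4, -5.8], 'gap': 13.3}
0.9 {'t': 12.87, 'p': [61.4, -0.5, 130.0], 'f': [1.6, -5.1, -6.3], 'gap': 13.4}
0.98 {'t': 13.22, 'p': [70.8, -0.5, 137.2], 'f': [-0.5, -6.0, -6.0], 'gap': 13.2}
1.05 {'t': 13.58, 'p': [80.9, -0.5, 143.7], 'f': [-0.8, -4.9, -5.2], 'gap': 13.3}
end {'t': 13.88, 'p': [81.1, -0.4, 143.8], 'f': [-0.6, -5.5, -6.9], 'gap': 13.5}
[{'at': [285.9, 102.2], 'confidence': 0.74}] [[282.79895804  98.45244994]
 [297.94668834 110.05203681]]
```

View pics/c4.png

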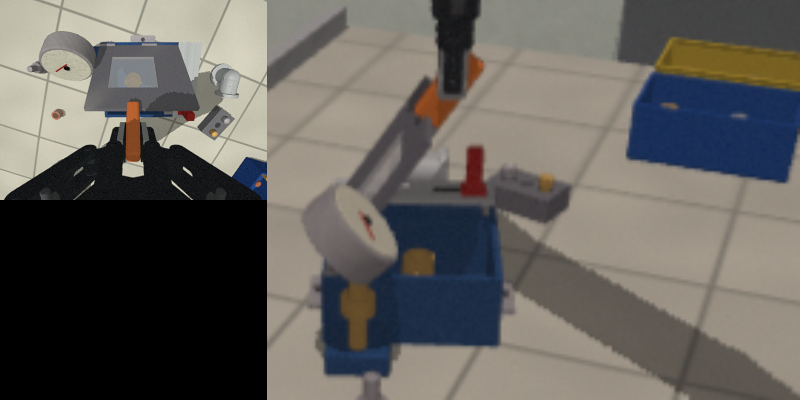

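The cover stands open at about 55–60 degrees with the tab pinched between the fingers at (455,85). The brass socket is exposed at (418,262), and the knob and loose parts are undisturbed. The wrist load is steady, so I'm handing in.

Run:
```python
from h import *
st("before"); print(np.abs(read_joint_vel()).max()); sign_off()
```

```text
before {'t': 14.03, 'p': [81.1, -0.5, 143.9], 'f': [-1.3, -4.9, -6.6], 'gap': 13.5}
0.0017255691644802132
the job is handed in; nothing more can be done
```

The cover is open at about 60 degrees, still pinched by the orange tab, and I handed the job in at about 14 s.

- **Tug test:** I pinched the tab and pulled it up 18 mm with the catch where it started. The force stayed at about 5 N with no hard stop. The side picture showed the tab really rising, so the cover was not caught and I left the red catch alone.
- **Lift:** I raised the tab along its arc to about 1.05 rad by the commanded path.
- **Last checks:** The arm was still, the finger gap was 13.5 mm on the 14 mm tab, and there was a steady downward pull of about 6 to 7 N. The picture showed the socket exposed and the loose parts undisturbed by eye.
- **Disagreement:** The network's tab point in the side picture was about 4 to 5 pixels from my predicted point. By eye the cover stands at about 55 to 60 degrees, which is well inside the allowed 46 to 78.
- **Not explained:** A sideways force of about 5 N stayed on the wrist through the whole lift, probably because the grasp was slightly off-centre.

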